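Hold a fired test tile on the flatness gauge

TASK

Check the largest of the three glaze test tiles for warp: lift it up and off its wire hook on the wooden rack, carry it to the bench dial gauge and gently press its plain unglazed back, upright and centred, against the sprung plunger until the tile is fully home, flat on all three steel feet. Finish while still gripping it and holding it steadily there so that the dial can be read, and leave the other tiles and everything else on the bench as they are.

Things in the scene. Friction and masses are not known exactly. Their poses are not given: they have to be found in the camera images.
- tile_center (a point): Centre of the tile to check, the widest of three hanging on the rack: a fired clay plate 60 mm wide (its y), 80 mm tall (its z, up as it hangs), 8 mm thick (its x), about 85 g, glazed on the lower front. The front looks along its -x, towards the robot; the plain back is at +x. At the start about 163 mm above the table.
- tile_back (a point): Centre of the tile's plain back face: 4 mm along the tile's +x from tile_center, same axes.
- tile: The same tile, same axes, origin at the centre of its hanging hole: a round 16 mm hole through it along x, 26 mm above tile_center (14 mm below its top edge). It hangs upright on the wire of one of the three hooks (any of them); the other two tiles are 32 and 42 mm wide.
- rack: Fixed wooden rack, front along its -x, origin at the centre of the underside of its foot board (120 x 360 mm, 16 thick). Round rail 14 mm thick along y, centred at x = 41 mm, 193 mm up, on end posts at y = +-165 mm. Three wire hooks at y = -110, 0 and 110 mm; the tiles hang on them at x = 0, facing -x, with 30 mm free between back and rail.
- gauge: Fixed bench gauge, working face along its -x, origin at the centre of its underside. Base 180 x 110 mm, top 22 mm up. In the middle an upright plate 44 mm wide, front at x = -14 mm, top 139 mm up, carries feet and plunger; a clamp screw on it reaches to y = 34 mm at plunger height. Behind it a 58 mm dial lies face up, 125 mm high, centred at x = 41 mm. Ahead of the feet it is clear above the base.
- gauge_seat (a point): Where the centre of the tile's back belongs: on the plunger's axis, in the plane of the feet's tips, 115 mm above the table, at x = -20 mm of the gauge. Axes as the gauge: +x is the pressing direction (level), z up; the tile's axes are parallel to them when well placed. The feet, the hard stop, are 9 mm studs at (y, z) = (-15, 11), (15, 11), (0, -18) mm from here.
- feet: The three steel feet of the gauge as one fixed part; its origin and axes are those of gauge.
- plunger (a joint): Travel of the sprung plunger in m: 0 = out, its round 8 mm tip 10 mm ahead of the feet; 0.010 = pushed back level with the feet, that is, the tile is home. Spring force 3 N as it starts to move, 6 N when level with the feet. It springs back when let go.
- tile_strip: Another test tile on the rack, 32 mm wide and 92 mm tall; leave it hanging. Origin at its hole.
- tile_small: Another test tile on the rack, 42 mm wide and 56 mm tall; leave it hanging. Origin at its hole.
- setting_disc: Steel disc, 44 mm across and 14 mm thick, lying on the gauge's base under the dial; leave it. Origin under its centre.
- kiln_post: White cylinder, 32 mm across and 50 mm tall, on the rack's foot board; leave it. Origin under its centre.
- bowl: White bowl, 100 mm across and 55 mm tall, at the far side; leave it. Origin under its centre.
- cup: Clay cup, 72 mm across and 75 mm tall, at the far side; leave it. Origin under its centre.
- glaze_jar: Closed jar, 80 mm across and 95 mm tall, at the far side; leave it. Origin under its centre.
- brush: Brush lying on the table near the robot; leave it.
- wood_rib: Thin wooden rib, 100 x 50 x 8 mm, lying on the table near the robot; leave it. Origin under its centre.
- hook_bend (a point): Bend of the middle hook, axes as the rack, 195 mm up at x = -10 mm of the rack. Each hook is 5 mm steel wire: level from the rail to this bend, then sloping up at 25 degrees towards -x to a tip 23 mm further out and 11 mm higher. A tile comes off when raised about 5 mm (wire in the middle of its hole) and drawn up and out along the slope, about 60 mm in all.

How it is judged:
By the outcome, as a careful person would: the job done as asked, in the order asked, and still so for the second after the job is handed in, while the arm keeps its last pose, push and grip.
It also fails if it takes over 67 s, if anything falls off the work surface, if the arm or the gripper's body presses on something with over 40 N, if the wrist force passes 120 N, or if a joint passes its speed limit or range.

ROBOT

A 7-joint arm with a two-finger parallel gripper is mounted at the origin on the work surface. World frame = base frame: x ahead of the robot, y to its left, z up, the work surface at z = 0. Lengths are in m, angles in rad, forces in N, time in s.
With the tool pointing down it reaches from about 0.35 to 0.9 m from the base axis. Payload 8.1 kg.
Tool frame: the origin (TCP) lies on the centre line of the jaws, within the pads' length; the fingertips stand arm.tip_extent ahead of it and the grasp point (between the pads) is the TCP (arm.tip_extent is the distance from the TCP to the fingertips, in m); y points along the fingers, z is the direction in which the jaws open and shut, and the axes are right-handed (so a half turn about y gives the same grasp; the last joint's range is limited). The gripper opens to 92 mm and grips with 3 to 60 N. Pads are 19 mm wide; open, the fingers measure 130 mm over their backs; the gripper's body (75 mm by 190 mm) begins 47 mm behind the grasp point.
Start: joints at [-1.226, 0.434, 0.025, 1.573, -0.012, 1.134, -0.075], TCP at [0.271, 0.563, 0.246] pointing down, gripper open.
Joint ranges: [-2.62, 2.62], [-0.44, 2.09], [-1.27, 1.32], [0.08, 2.57], [-1.32, 4.46], [0.12, 2], [-2.74, 2.74]. Speed limits (rad/s): [2.22, 2.22, 3.01, 3.01, 3.14, 3.14, 3.14].

INTERFACE

Orientations are given as a rotation vector (axis times angle).
In Python, from station import arm, optics, finder gives the robot as it stands.
- The arm moves only by the tool move_arm, never from a script. Its argument "increments" is a list of rows, each a list of 7 numbers: the closure in counts, from 0 (fully open) to 255 (shut), then the shift along the tool's x, y, z in cm, then the turn, a rotation vector about the tool's x, y, z in degrees. In form: [[hand, dx, dy, dz, rx, ry, rz], ...]. A call has 1 to 10 rows; each row shifts and turns the commanded pose from where the row before left it, along the tool's axes as they then stand; what a row does not reach is not made up. A row lasts 1/12 s, in which the tool goes at most 41.7 mm and 7.16 degrees, less where a joint would pass 70% of its speed; a pose out of reach is approached as far as the arm can. A call is refused whole if a number of a shift passes 4.17 or a number of a turn 7.16, either way. A call with a gripper value outside its range is refused whole. The fingers move at their own pace and stop on an object; the grip force is fixed at half the most. Time passes only in rows, so rows that do not move let the fingers close. It gives the time, the measured TCP pose, the force and the opening at its end, in the units of the state.
- arm.read_state(): the state, without advancing time (a new reading comes with each control period).
- optics.camera(name): name is "scene" or "top" or "wrist"; returns the picture (400x640x3 uint8, red, green, blue); there is no depth.
- optics.camera_params(name): a dict with "fx", "fy", "cx", "cy" (pixels), "view" (4x4, takes a point from world to camera coordinates). Camera axes: x right, y up, looking along -z (the intrinsics and any distortion apply to the point x, -y, -z); pixel columns grow to the right and rows downward; lengths in m; the calibration is good to about 2 mm. The wrist camera is an equidistant fisheye: a pixel r from the principal point sees the ray r / f radians off the axis. A picture is of the moment at which its call begins: read the wrist's pose just before it. camera_params takes no time and is no camera call; for the wrist camera it gives the pose at the moment of the call.
- arm.hand_in(): hands the job in, once; it reports no verdict.
Trained networks look in the newest picture that a camera, given by its name, has taken for a name from the list of things; names that differ only in an ending like _2 or _b are one class to them, and where a whole thing is asked for, a point or a joint stands for the part that bears it (a point fixed in the world has none). Each returns a list of dicts, best first, with "p" (0 to 1); they miss things now and then, are a little off and sometimes report something else, mostly with a low value. They report only what shows in the picture. A call takes as long as a camera call.
- finder.search_frame(camera, thing): "at" ([x, y, z] in m, in world coordinates, good to about 4 mm: the middle of the surface that is visible of it).
- finder.regions_of(camera, thing): "pixels" (400x640 bool, what is visible of it).
- finder.place_of(camera, thing): "at" ([x, y, z] in m, in world coordinates, good to about 4 mm: a listed point, or the origin of a listed thing).
The state is a dict: "time_s": time; "joint_pos": joint angles; "qvel": joint speeds; "joint_torque": joint torques, N m; "ee_pos": TCP position; "tcp_rot": TCP orientation; "ft_force": force on the tool from outside, world axes, zero at the start; "ft_torque": the same for the moment, N m; "gripper_width": opening from 0.0 (shut) to 1.0 (fully open).
Only numpy, scipy, OpenCV 4.12 (cv2) and the standard library are available. Lean on these libraries where they do the work, as an engineer would, in place of code of your own. Each camera call takes 0.05 s, during which the arm holds its last target.

## Working session

There is one attempt and no reset: what is moved stays moved. The work goes in short steps, Python scripts to look and compute and a tool call to move; the robot and the scene stay as the last step left them, time stands still between calls to the robot, and variables do not carry over. Pictures are saved under pics/ and viewed, and the job is handed in when it is done.

Besides the shell and the picture viewer there is one more tool, called after ">>>" as a command line: name --pt "numbers of a row" for each row, then --argument value for the rest. move_arm: Moves the arm, as the interface text tells. Its arguments: {"type":"object","properties":{"increments":{"type":"array"}},"required":["increments"]}

```bash
ls; mkdir -p pics; python3 - <<'E'
from station import arm, optics, finder
import cv2, numpy as np
s=arm.read_state(); print(s); print(arm.tip_extent)
for c in ["scene","top","wrist"]:
    im=optics.camera(c); cv2.imwrite(f"pics/{c}0.png",im[:,:,::-1])
    p=optics.camera_params(c); print(c,{k:(np.round(v,4).tolist() if k=="view" else v) for k,v in p.items()})
for c in ["scene","top"]:
    for t in ["tile_center","tile","rack","gauge","gauge_seat","hook_bend","tile_back"]:
        print(c,t,[(round(d["p"],2),np.round(d["at"],4).tolist()) for d in finder.place_of(c,t)][:3])
E
```

```text
pics
{'time_s': 0.0, 'joint_pos': array([-1.22562353,  0.4351724 ,  0.02501305,  1.5740772 , -0.01156183,
        1.13399509, -0.07510889]), 'qvel': array([-0.00051485,  0.00097671,  0.00069922, -0.00168999, -0.00039822,
       -0.00090651, -0.00167006]), 'joint_torque': array([-3.44820037e-04, -6.67861247e+01,  9.84820314e-01, -3.14458144e+01,
       -6.05315901e-02,  4.32279613e-02,  1.39234121e-04]), 'ee_pos': array([0.27047689, 0.56292346, 0.24498454]), 'tcp_rot': array([-1.54361733,  0.35141525, -0.35117908]), 'ft_force': array([-0.11354415, -0.23361285,  0.25460114]), 'ft_torque': array([-0.0276125 , -0.03337065,  0.01694889]), 'gripper_width': 1.0017984864153224}
0.019
scene {'fx': 450.8138475990695, 'fy': 450.8138475990695, 'cx': 327.54709570830465, 'cy': 191.61158013189228, 'view': [[0.2017, 0.9794, -0.0132, -0.1035], [-0.7471, 0.1625, 0.6445, 0.3069], [0.6333, -0.1201, 0.7645, -1.5284], [0.0, 0.0, 0.0, 1.0]]}
top {'fx': 417.51263225812255, 'fy': 417.51263225812255, 'cx': 314.3783892750006, 'cy': 198.52431685241294, 'view': [[0.0622, -0.998, 0.0064, -0.0448], [0.9721, 0.062,
[... 521 characters left out ...]
53, -0.1705, -0.0016])]
scene gauge []
scene gauge_seat [(0.81, [0.5074, 0.237, 0.115])]
scene hook_bend [(0.72, [0.5409, -0.1662, 0.1951]), (0.69, [0.5566, -0.2812, 0.1637])]
scene tile_back [(0.74, [0.5612, -0.2815, 0.1674])]
top tile_center [(0.86, [0.5547, -0.282, 0.1632])]
top tile [(0.6, [0.5568, -0.2823, 0.1904]), (0.23, [0.5505, -0.1703, 0.1887])]
top rack [(0.8, [0.5518, -0.1723, 0.0026])]
top gauge [(0.95, [0.5287, 0.2414, -0.0014]), (0.21, [0.5536, -0.1707, 0.1868])]
top gauge_seat [(0.71, [0.5092, 0.2337, 0.1115])]
top hook_bend [(0.69, [0.5431, -0.1695, 0.1951]), (0.45, [0.5535, -0.172, 0.1901]), (0.28, [0.5248, 0.2375, 0.0032])]
top tile_back [(0.87, [0.5568, -0.2777, 0.1641])]
```

View pics/scene0.png

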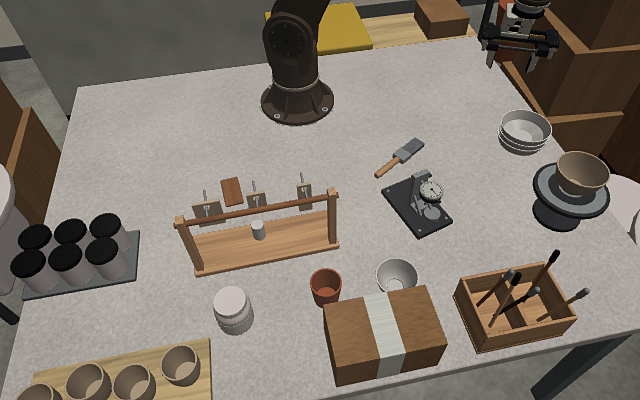

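View pics/top0.png

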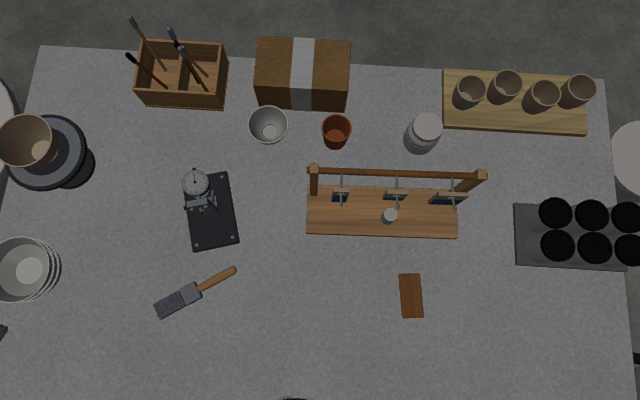

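View pics/wrist0.png

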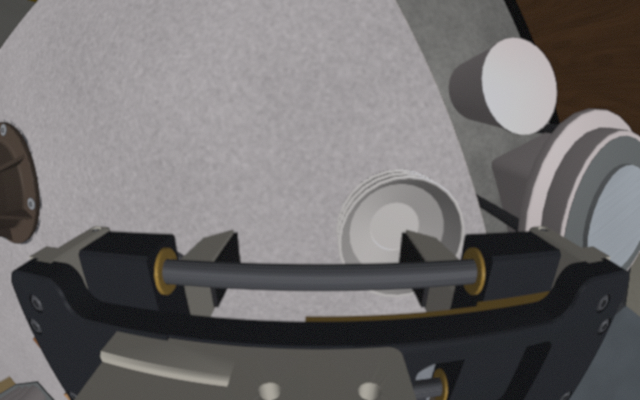

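Scene: the widest tile hangs at the robot's right (scene px ~(207,210), top px ~(447,200)). The gauge is at scene (417,205), top (210,210), and is slightly yawed. Next I'll measure yaw angles more finely.

```bash
cat > h.py <<'E'
import numpy as np, cv2
from scipy.spatial.transform import Rotation as R
def ray(p,u,v,fish=False):
    V=np.array(p["view"]); Rc=V[:3,:3]; c=-Rc.T@V[:3,3]
    a=(u-p["cx"])/p["fx"]; b=(v-p["cy"])/p["fy"]
    if fish:
        r=np.hypot(a,b); k=np.sin(r)/max(r,1e-9); d=np.array([a*k,b*k,np.cos(r)])
    else: d=np.array([a,b,1.0])
    d=Rc.T@np.array([d[0],-d[1],-d[2]]); return c,d/np.linalg.norm(d)
def onz(p,u,v,z,fish=False):
    c,d=ray(p,u,v,fish); return c+d*(z-c[2])/d[2]
def proj(p,X,fish=False):
    V=np.array(p["view"]); q=V[:3,:3]@np.asarray(X)+V[:3,3]; x,y,z=q[0],-q[1],-q[2]
    if fish:
        th=np.arctan2(np.hypot(x,y),z); s=th/max(np.hypot(x,y),1e-9); return p["cx"]+p["fx"]*x*s,p["cy"]+p["fy"]*y*s
    return p["cx"]+p["fx"]*x/z,p["cy"]+p["fy"]*y/z
E
python3 - <<'E'
import cv2
a=cv2.imread("pics/top0.png"); 
g=cv2.resize(a[160:260,170:250],None,fx=5,fy=5,interpolation=cv2.INTER_CUBIC); cv2.imwrite("pics/c1.png",g)
g=cv2.resize(a[155:245,300:495],None,fx=4,fy=4,interpolation=cv2.INTER_CUBIC); cv2.imwrite("pics/c2.png",g)
b=cv2.imread("pics/scene0.png")
g=cv2.resize(b[160:245,370:460],None,fx=6,fy=6,interpolation=cv2.INTER_CUBIC); cv2.imwrite("pics/c3.png",g)
g=cv2.resize(b[170:280,170:345],None,fx=4,fy=4,interpolation=cv2.INTER_CUBIC); cv2.imwrite("pics/c4.png",g)
from scipy.spatial.transform import Rotation as R
print(R.from_rotvec([-1.54361733,  0.35141525, -0.35117908]).as_matrix().round(3))
E
```

```text
[[ 0.901 -0.     0.433]
 [-0.433 -0.001  0.901]
 [ 0.    -1.    -0.001]]
```

View pics/c1.png

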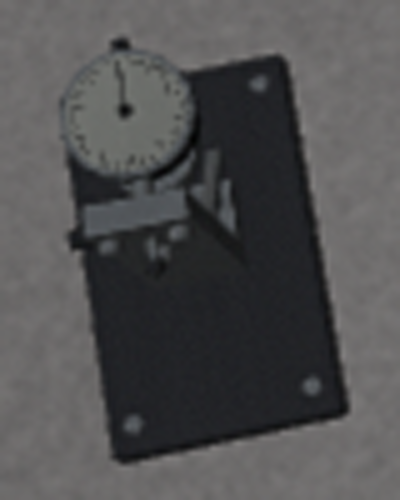

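View pics/c2.png

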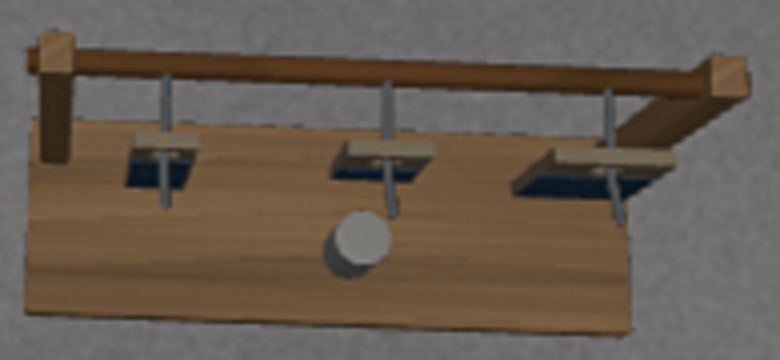

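View pics/c3.png

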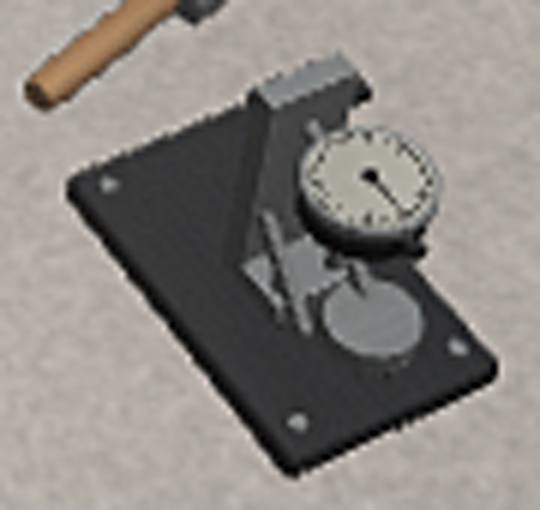

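View pics/c4.png

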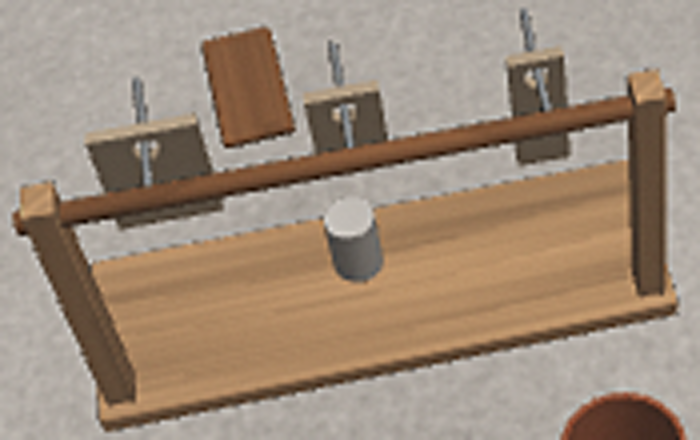

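```bash
python3 - <<'E'
from h import *
from station import optics
p=optics.camera_params("top")
q=[onz(p,*c,0.022)[:2] for c in [(193.6,252.4),(239.6,242.4),(227,171.4)]]
for i in q: print(i)
d=q[2]-q[1]; print(np.degrees(np.arctan2(d[1],d[0])),np.linalg.norm(d)); d=q[0]-q[1]; print(np.degrees(np.arctan2(-d[0],d[1])),np.linalg.norm(d)); print("centre",(q[0]+q[2])/2)
# rack foot front edge bottom corners crop/4+(300,155)
r=[onz(p,300+a/4,155+b/4,0.016)[:2] for a,b in [(25,314),(630,333)]]
d=r[0]-r[1]; print(r,np.degrees(np.arctan2(-d[0],d[1])),np.linalg.norm(d))
r=[onz(p,300+a/4,155+b/4,0.203)[:2] for a,b in [(560,149),(676,153)]]
d=r[0]-r[1]; print(r,np.degrees(np.arctan2(-d[0],d[1])),np.linalg.norm(d))
E
```

```text
[0.42440325 0.26170338]
[0.45418018 0.15797932]
[0.62372304 0.2060445 ]
15.827966413270998 0.17622440927377697
16.01762481660112 0.1079136073955933
centre [0.52406315 0.23387394]
[array([0.48565369, 0.00466929]), array([ 0.49689029, -0.35160817])] 1.8064478400942299 0.3564546151066912
[array([ 0.55608504, -0.25476207]), array([ 0.55768655, -0.31138384])] 1.6201388941639554 0.05664441420778164
```

>>> move_arm --pt "0 3 -0.5 -1.6 0 0 0" --pt "0 3 -0.5 -1.6 0 0 0" --pt "0 3 -0.5 -1.6 0 0 0" --pt "0 3 -0.5 -1.6 0 0 0" --pt "0 3 -0.5 -1.6 0 0 0" --pt "0 3 -0.5 -1.6 0 0 0" --pt "0 3 -0.5 -1.6 0 0 0" --pt "0 3 -0.5 -1.6 0 0 0" --pt "0 3 -0.5 -1.6 0 0 0" --pt "0 3 -0.5 -1.6 0 0 0"

```text
time_s: 1.68
ee_pos: [0.4726, 0.2877, 0.2962]
tcp_rot: [-1.542, 0.351, -0.351]
ft_force: [1.0, 1.0, -0.6]
gripper_width: 0.996
```

>>> move_arm --pt "0 0 0 0 0 -6 0" --pt "0 0 0 0 0 -6 0" --pt "0 0 0 0 0 -6 0" --pt "0 0 0 0 0 -6 0" --pt "0 0 0 0 0 -6 0" --pt "0 0 0 0 0 -6 0" --pt "0 0 0 0 0 -5.5 0" --pt "0 0 0 0 0 0 0"

```text
time_s: 2.35
ee_pos: [0.4718, 0.2891, 0.2958]
tcp_rot: [-1.559, -0.221, 0.22]
ft_force: [0.9, -0.2, 0.4]
gripper_width: 0.997
```

```bash
cat > st.py <<'E'
from h import *
from station import arm
s=arm.read_state(); M=R.from_rotvec(s["tcp_rot"]).as_matrix()
print("t",round(s["time_s"],2),"pos",np.round(s["ee_pos"],4),"xyaw",round(np.degrees(np.arctan2(M[1,0],M[0,0])),2),"M",M.round(3).tolist(),"F",np.round(s["ft_force"],2),"T",np.round(s["ft_torque"],3),"w",round(s["gripper_width"]*92,2),"q",np.round(s["joint_pos"],2))
E
python3 st.py; python3 - <<'E'
from h import *
from station import arm, optics, finder
p=optics.camera_params("wrist"); im=optics.camera("wrist"); cv2.imwrite("pics/w1.png",im[:,:,::-1])
import json; json.dump({k:np.array(v).tolist() for k,v in p.items()},open("w1.json","w"))
for t in ["gauge_seat","gauge","feet"]: print(t,[(round(d["p"],2),np.round(d["at"],4).tolist()) for d in finder.place_of("wrist",t)][:3])
E
```

```text
t 2.35 pos [0.4718 0.2891 0.2958] xyaw 16.09 M [[0.961, 0.0, -0.277], [0.277, 0.0, 0.961], [0.0, -1.0, 0.0]] F [ 0.86 -0.16  0.43] T [0.045 0.012 0.009] w 91.73 q [-0.66  0.28  0.02  1.68 -0.01  1.18  1.21]
gauge_seat [(0.8, [0.5084, 0.2319, 0.1161])]
gauge [(0.69, [0.53, 0.2383, -0.0011]), (0.4, [0.3597, -0.2436, 0.0007])]
feet [(0.63, [0.5272, 0.2388, 0.0011])]
```

View pics/w1.png

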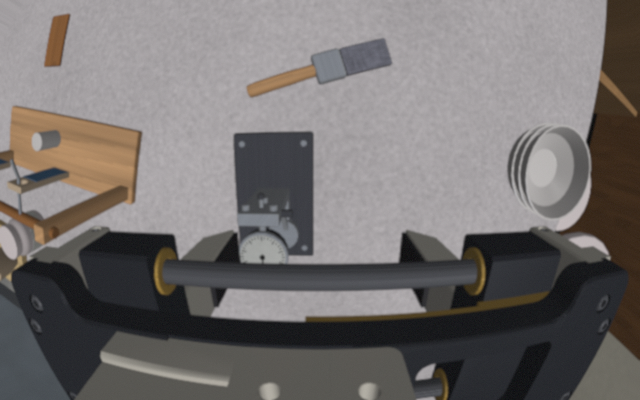

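```bash
python3 - <<'E'
import cv2
b=cv2.imread("pics/w1.png")
g=cv2.resize(b[120:275,215:330],None,fx=5,fy=5,interpolation=cv2.INTER_CUBIC); g=cv2.convertScaleAbs(g[:,:],alpha=1.8); cv2.imwrite("pics/c5.png",cv2.resize(g,None,fx=0.77,fy=0.77))
E
```

```text
(no output)
```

View pics/c5.png

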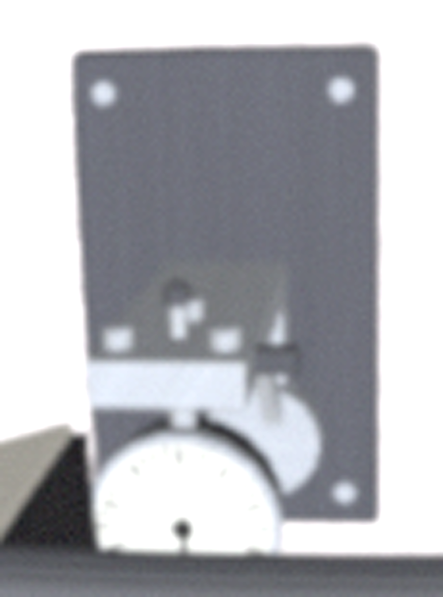

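```bash
cat > fitg.py <<'E'
from h import *
import json
from scipy.optimize import least_squares
from station import optics
pw=json.load(open("w1.json")); pt=optics.camera_params("top")
W=lambda u,v:(215+u/3.85,120+v/3.85)
T=lambda u,v:(170+u/5,160+v/5)
# gauge-frame pts; edges as (line constraint)
pts=[("w",(-.014,.022,.139),W(89,361)) ,("w",(-.014,-.022,.139),W(246,361)),
     ("w",(.041,0,.125),W(182,529)),
     ("t",(.041,0,.125),T(126,110)),]
# wrist image: left=+y? check sign by residuals
# base edges: list (img, pt a, pt b, pixel on edge)
E_=[("w",(-.09,-.055,.022),(-.09,.055,.022),W(150,50)),("w",(-.09,-.055,.022),(-.09,.055,.022),W(300,47)),
 ("w",'r',None,W(376,150)),("w",'r',None,W(377,400)),("w",'l',None,W(76,120)),("w",'l',None,W(84,300)),
 ("w",'t',None,W(330,519)),
 ("t",'b',None,T(180,448)),("t",'b',None,T(290,425)),("t",'r',None,T(303,150)),("t",'r',None,T(335,330)),("t",'l',None,T(90,300)),("t",'l',None,T(108,400)),("t",'t',None,T(230,69))]
def model(th):
    x,y,a=th; c,s=np.cos(a),np.sin(a)
    g=lambda P:(x+c*P[0]-s*P[1],y+s*P[0]+c*P[1],P[2])
    pr=lambda cam,P:np.array(proj(pw,g(P),True) if cam=="w" else proj(pt,g(P)))
    r=[]
    for cam,P,px in pts: r+=list(pr(cam,P)-px)
    yl,yr=SL*.055,-SL*.055
    for cam,A,B,px in E_:
        if A=='r':A,B=(-.09,-.055,.022),(.09,-.055,.022)
        elif A=='l':A,B=(-.09,.055,.022),(.09,.055,.022)
        elif A=='t':A,B=(.09,-.055,.022),(.09,.055,.022)
        elif A=='b':A,B=(-.09,-.055,.022),(-.09,.055,.022)
        if cam=="w" and FL and B[0]!=A[0]: A=(A[0],-A[1],A[2]);B=(B[0],-B[1],B[2])
        L=np.array([pr(cam,np.array(A)*(1-k)+np.array(B)*k) for k in np.linspace(0,1,41)])
        i=np.argmin(np.hypot(*(L-px).T)); i=min(max(i,1),39); t=L[i+1]-L[i-1]; t/=np.linalg.norm(t)
        r.append(t[0]*(px[1]-L[i][1])-t[1]*(px[0]-L[i][0]))
    return np.array(r)
SL=1;FL=False
for FL in (False,True):
  if FL: pts[0],pts[1]=("w",(-.014,-.022,.139),W(89,361)),("w",(-.014,.022,.139),W(246,361))
  s=least_squares(model,[.526,.238,.28],loss="soft_l1"); print(FL,s.cost,s.x[:2],np.degrees(s.x[2])); print(model(s.x).round(1))
x,y,a=s.x
print("seat",x-.02*np.cos(a),y-.02*np.sin(a))
E
python3 fitg.py
```

```text
False 388.45614196747067 [0.52726202 0.23608638] 18.060608818730547
[ 37.2  -0.6 -45.3   0.5  -0.6  -0.9  -0.4  -0.1  -0.1   1.3 -82.2 -75.5
  74.7  74.6  -0.7  -0.3  -1.2   1.   -0.5   0.1  -0.2  -2.7]
True 10.14076771392256 [0.52651625 0.23846963] 15.705169808615748
[-1.8 -0.4 -0.5  0.2  0.1 -0.9 -0.8  0.   0.6  0.4  0.7  0.2 -1.6 -1.3
 -1.6 -0.7 -0.7  1.4  1.5  1.4  2.  -2.2]
seat 0.5072629083670553 0.23305588535380364
```

>>> move_arm --pt "0 0 0 0 0 7.1 0" --pt "0 0 0 0 0 7.1 0" --pt "0 0.4 0 -3.5 0 0 0" --pt "0 0.4 0 -3.5 0 0 0" --pt "0 0.4 0 -3.5 0 0 0" --pt "0 0.4 0 -3.5 0 0 0" --pt "0 0.4 0 -3.5 0 0 0" --pt "0 0.4 0 -3.5 0 0 0" --pt "0 0.4 0 -3.5 0 0 0" --pt "0 0.4 0 -3.5 0 0 0"

```text
time_s: 3.38
ee_pos: [0.5117, 0.0087, 0.296]
tcp_rot: [-1.57, -0.021, 0.02]
ft_force: [0.0, 0.3, 0.2]
gripper_width: 1.002
```

>>> move_arm --pt "0 0.4 0 -3.5 0 0 0" --pt "0 0.4 0 -3.5 0 0 0" --pt "0 0.4 0 -3.5 0 0 0" --pt "0 0.3 0 -3.5 0 0 0" --pt "0 0.3 0 -3.5 0 0 0" --pt "0 0.3 0 -3.5 0 0 0" --pt "0 0.3 0 -3 0 0 0" --pt "0 0.3 0 -3 0 0 0" --pt "0 0 0 0 0 0 0" --pt "0 0 0 0 0 0 0"

```text
time_s: 4.22
ee_pos: [0.546, -0.2609, 0.2954]
tcp_rot: [-1.571, -0.018, 0.019]
ft_force: [0.4, 0.8, -0.5]
gripper_width: 0.999
```

```bash
python3 st.py; python3 - <<'E'
from h import *
from station import arm, optics, finder
import json
p=optics.camera_params("wrist"); im=optics.camera("wrist"); cv2.imwrite("pics/w2.png",im[:,:,::-1])
json.dump({k:np.array(v).tolist() for k,v in p.items()},open("w2.json","w"))
for t in ["tile_center","tile","hook_bend","rack"]: print(t,[(round(d["p"],2),np.round(d["at"],4).tolist()) for d in finder.place_of("wrist",t)][:3])
E
```

```text
t 4.22 pos [ 0.546  -0.2609  0.2954] xyaw 1.33 M [[1.0, -0.001, -0.023], [0.023, -0.001, 1.0], [-0.001, -1.0, -0.001]] F [ 0.39  0.77 -0.48] T [ 0.092 -0.006 -0.034] w 91.93 q [ 0.11  0.37  0.36  1.57 -0.13  1.22  2.08]
tile_center [(0.69, [0.553, -0.2814, 0.1609]), (0.4, [0.5637, -0.2862, 0.1634])]
tile [(0.88, [0.5515, -0.282, 0.1926]), (0.43, [0.3614, -0.2414, -0.0003])]
hook_bend [(0.63, [0.5429, -0.1709, 0.1914])]
rack [(0.96, [0.5518, -0.1718, -0.0027]), (0.16, [0.5301, 0.2385, -0.0039])]
```

View pics/w2.png

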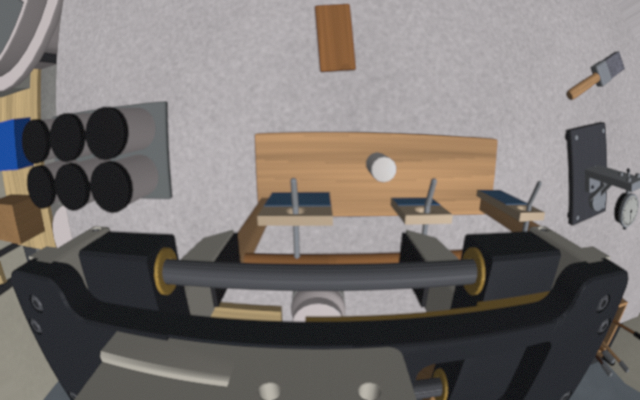

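```bash
python3 - <<'E'
import cv2
b=cv2.imread("pics/w2.png")
g=cv2.resize(b[120:270,240:350],None,fx=5,fy=5,interpolation=cv2.INTER_CUBIC); g=cv2.convertScaleAbs(g,alpha=1.2); cv2.imwrite("pics/c6.png",cv2.resize(g,None,fx=0.8,fy=0.8))
E
```

```text
(no output)
```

View pics/c6.png

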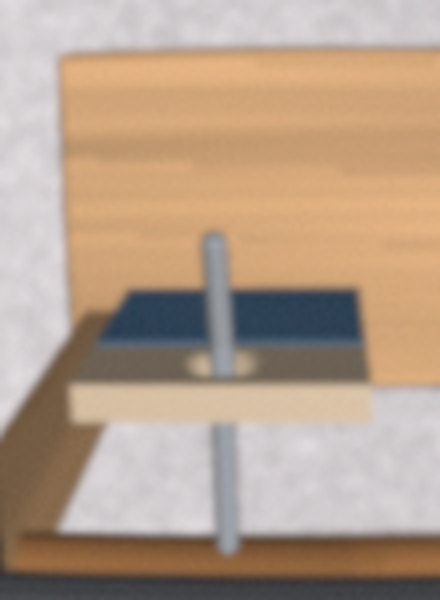

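```bash
python3 - <<'E'
from h import *
import json
p=json.load(open("w2.json"))
r=[onz(p,240+u/4,120+v/4,.203,True) for u,v in [(71,383),(369,383),(72,423),(371,421)]]
for i in r: print(i.round(4))
print("mean",np.mean(r,0)); 
for a,b in ((0,1),(2,3)):
    d=r[b]-r[a]; print(np.linalg.norm(d),np.degrees(np.arctan2(-d[0],d[1])))
r=[onz(p,240+u/4,120+v/4,.016,True) for u,v in [(62,56),(430,48)]]
d=r[1]-r[0]; print(r,np.degrees(np.arctan2(-d[0],d[1])))
E
```

```text
[ 0.5525 -0.3103  0.203 ]
[ 0.5509 -0.2511  0.203 ]
[ 0.561  -0.3104  0.203 ]
[ 0.5589 -0.2504  0.203 ]
mean [ 0.55584997 -0.28056196  0.203     ]
0.0592233361501789 1.5298500224193192
0.060049393477895646 2.036710103217367
[array([ 0.4988657 , -0.34946789,  0.016     ]), array([ 0.49422045, -0.22481016,  0.016     ])] 2.1340858782906236
```

```bash
python3 - <<'E'
from h import *
import json
p=json.load(open("w1.json")); a=np.radians(15.8); o=np.array([.5265,.2385])
for n,(u,v,z) in dict(s1=(258,345,.115),s2=(300,345,.115),s3=(300,372,.115),s4=(258,372,.115),f1=(118,330,.126),f1b=(118,348,.126),f2=(226,330,.126),plt=(178,285,.115)).items():
    X=onz(p,215+u/3.85,120+v/3.85,z,True)[:2]-o
    print(n,(X@np.array([[np.cos(a),-np.sin(a)],[np.sin(a),np.cos(a)]])).round(4))
E
python3 st.py
```

```text
s1 [-0.0111  0.0228]
s2 [-0.0112  0.0347]
s3 [-0.0032  0.0346]
s4 [-0.003   0.0226]
f1 [-0.0185 -0.0148]
f1b [-0.0133 -0.0151]
f2 [-0.0187  0.0155]
plt [-0.0285  0.0006]
t 4.47 pos [ 0.5468 -0.2573  0.2958] xyaw 1.73 M [[1.0, 0.0, -0.03], [0.03, 0.001, 1.0], [0.0, -1.0, 0.001]] F [ 0.2   0.32 -0.21] T [ 0.033 -0.035 -0.03 ] w 92.26 q [ 0.1   0.37  0.35  1.57 -0.14  1.22  2.08]
```

>>> move_arm --pt "0 0.2 0 -1.2 0 0 0" --pt "0 0.2 0 -1.2 0 0 0" --pt "0 0 1.5 0 0 0 0" --pt "0 0 1.5 0 0 0 0" --pt "0 0 1.5 0 0 0 0" --pt "0 0 1.5 0 0 0 0" --pt "0 0 1.0 0 0 0 0" --pt "0 0 0 0 0 0 0" --pt "0 0 0 0 0 0 0" --pt "0 0 0 0 0 0 0"

```text
time_s: 5.3
ee_pos: [0.5516, -0.2834, 0.2266]
tcp_rot: [-1.571, -0.023, 0.021]
ft_force: [0.0, 0.5, -0.1]
gripper_width: 1.004
```

```bash
python3 st.py; python3 - <<'E'
from h import *
from station import arm, optics, finder
import json
p=optics.camera_params("wrist"); im=optics.camera("wrist"); cv2.imwrite("pics/w3.png",im[:,:,::-1])
json.dump({k:np.array(v).tolist() for k,v in p.items()},open("w3.json","w"))
cv2.imwrite("pics/c7.png",cv2.resize(im[150:320,170:470,::-1],None,fx=2.6,fy=2.6,interpolation=cv2.INTER_CUBIC))
for t in ["tile_center","tile"]: print(t,[(round(d["p"],2),np.round(d["at"],4).tolist()) for d in finder.place_of("wrist",t)][:3])
E
```

```text
t 5.3 pos [ 0.5516 -0.2834  0.2266] xyaw 1.62 M [[1.0, 0.001, -0.028], [0.028, -0.001, 1.0], [0.001, -1.0, -0.001]] F [ 0.03  0.52 -0.14] T [0.082 0.022 0.021] w 92.36 q [ 0.15  0.45  0.35  1.63 -0.17  1.09  2.14]
tile_center [(0.83, [0.5485, -0.2811, 0.1605])]
tile [(0.6, [0.5554, -0.2838, 0.1912])]
```

View pics/c7.png

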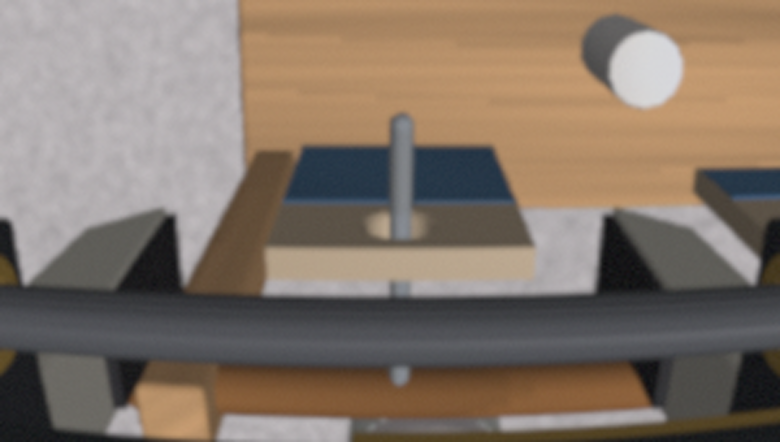

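```bash
python3 - <<'E'
from h import *
import json
p=json.load(open("w3.json"))
r=[onz(p,170+u/2.6,150+v/2.6,.203,True) for u,v in [(268,246),(530,246),(266,278),(534,277)]]
for i in r: print(i.round(4))
print("mean",np.mean(r,0)); 
E
```

```text
[ 0.5523 -0.3105  0.203 ]
[ 0.5507 -0.2525  0.203 ]
[ 0.5603 -0.3111  0.203 ]
[ 0.5584 -0.2508  0.203 ]
mean [ 0.55542345 -0.28123732  0.203     ]
```

>>> move_arm --pt "0 0 1.2 0.2 0 0 0" --pt "0 0 1.5 0 0 0 0" --pt "0 0 1.5 0 0 0 0" --pt "0 0 1.0 0 0 0 0" --pt "0 0 0 0 0 0 0" --pt "0 0 0 0 0 0 0" --pt "0 0 0 0 0 0 0"

```text
time_s: 6.03
ee_pos: [0.5516, -0.2811, 0.1747]
tcp_rot: [-1.571, -0.023, 0.021]
ft_force: [-0.4, -0.5, -0.1]
gripper_width: 0.998
```

```bash
python3 st.py; python3 - <<'E'
from h import *
from station import arm, optics, finder
import json
p=optics.camera_params("wrist"); im=optics.camera("wrist"); cv2.imwrite("pics/w4.png",im[:,:,::-1])
json.dump({k:np.array(v).tolist() for k,v in p.items()},open("w4.json","w"))
cv2.imwrite("pics/c8.png",cv2.resize(im[150:320,170:470,::-1],None,fx=2.6,fy=2.6,interpolation=cv2.INTER_CUBIC))
E
```

```text
t 6.03 pos [ 0.5516 -0.2811  0.1747] xyaw 1.63 M [[1.0, 0.001, -0.029], [0.029, -0.001, 1.0], [0.001, -1.0, -0.001]] F [-0.36 -0.45 -0.07] T [ 0.046 -0.011  0.025] w 91.84 q [ 0.16  0.5   0.33  1.7  -0.19  0.98  2.16]
```

View pics/c8.png

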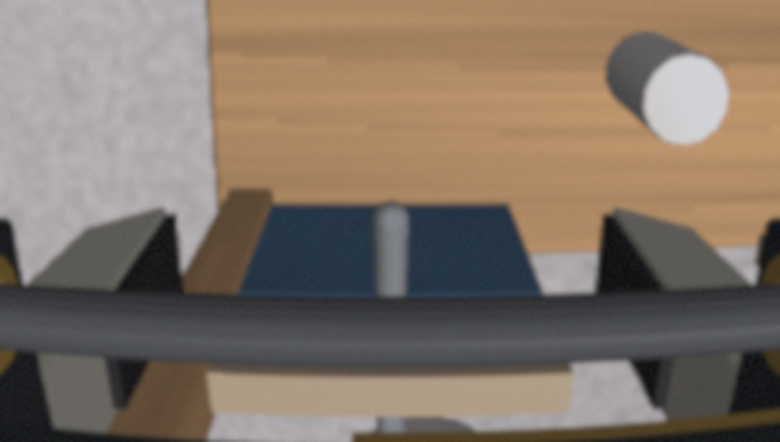

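>>> move_arm --pt "255 0 0 0 0 0 0" --pt "255 0 0 0 0 0 0" --pt "255 0 0 0 0 0 0" --pt "255 0 0 0 0 0 0" --pt "255 0 0 0 0 0 0" --pt "255 0 0 0 0 0 0" --pt "255 0 0 0 0 0 0" --pt "255 0 0 0 0 0 0"

```text
time_s: 6.75
ee_pos: [0.5511, -0.2808, 0.1738]
tcp_rot: [-1.571, -0.023, 0.022]
ft_force: [-0.7, 0.5, 1.7]
gripper_width: 0.65
```

```bash
python3 st.py; python3 - <<'E'
from h import *
from station import arm, optics, finder
import json
im=optics.camera("wrist"); cv2.imwrite("pics/w5.png",im[:,:,::-1])
im2=optics.camera("scene")
a=cv2.resize(im[150:320,170:470,::-1],None,fx=2.6,fy=2.6,interpolation=cv2.INTER_CUBIC); cv2.imwrite("pics/c9.png",a)
cv2.imwrite("pics/c10.png",cv2.resize(im2[150:290,160:350,::-1],None,fx=4,fy=4,interpolation=cv2.INTER_CUBIC))
E
```

```text
t 6.75 pos [ 0.5511 -0.2808  0.1738] xyaw 1.64 M [[1.0, 0.0, -0.029], [0.029, -0.0, 1.0], [0.0, -1.0, -0.0]] F [-0.72  0.47  1.71] T [ 0.064  0.027 -0.006] w 59.84 q [ 0.16  0.5   0.33  1.7  -0.19  0.98  2.16]
```

View pics/c9.png

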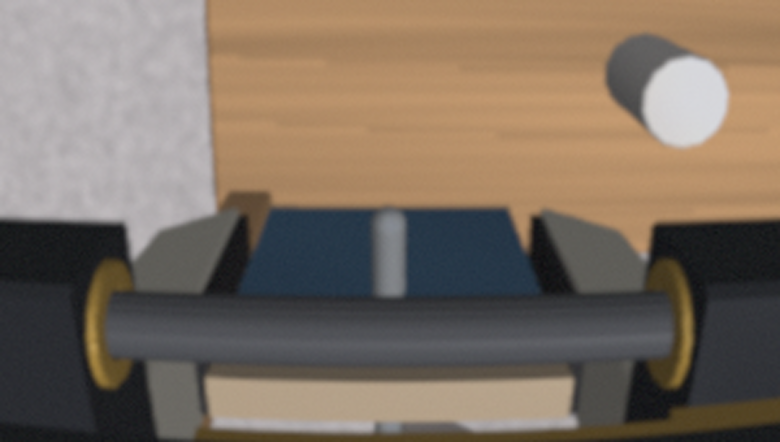

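View pics/c10.png

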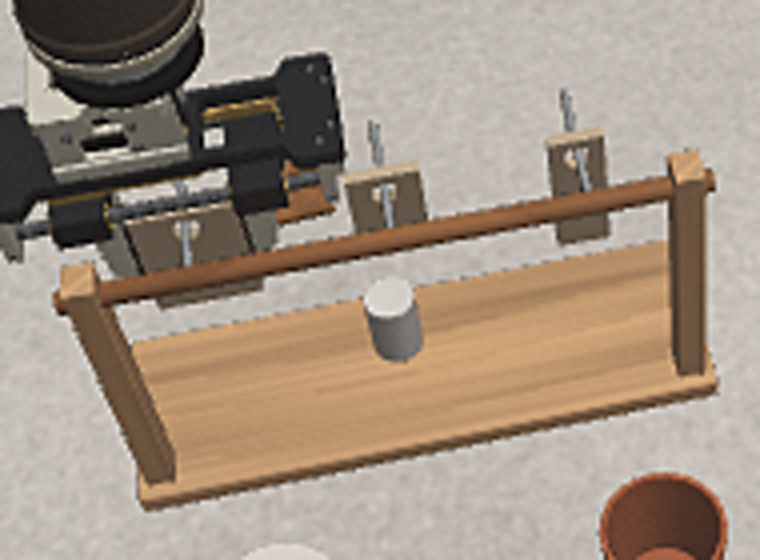

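>>> move_arm --pt "255 0 -0.2 0 0 0 0" --pt "255 0 -0.2 0 0 0 0" --pt "255 0 -0.2 0 0 0 0" --pt "255 0 0 0 0 0 0" --pt "255 0 0 0 0 0 0" --pt "255 0 0 0 0 0 0"

```text
time_s: 7.35
ee_pos: [0.5511, -0.2807, 0.1797]
tcp_rot: [-1.571, -0.023, 0.023]
ft_force: [-0.6, -0.5, -1.2]
gripper_width: 0.652
```

```bash
python3 st.py; python3 - <<'E'
from h import *
from station import arm, optics, finder
im=optics.camera("wrist")
im2=optics.camera("scene")
a=cv2.resize(im[150:320,170:470,::-1],None,fx=1.3,fy=1.3,interpolation=cv2.INTER_CUBIC)
b=cv2.resize(im2[180:250,175:250,::-1],None,fx=5,fy=5,interpolation=cv2.INTER_CUBIC); c=np.zeros((350,775,3),np.uint8); c[:a.shape[0],:a.shape[1]]=a; c[:,390:765]=b;cv2.imwrite("pics/c11.png",c)
E
```

```text
t 7.35 pos [ 0.5511 -0.2807  0.1797] xyaw 1.64 M [[1.0, -0.0, -0.029], [0.029, 0.0, 1.0], [-0.0, -1.0, 0.0]] F [-0.6  -0.5  -1.18] T [0.038 0.022 0.036] w 59.99 q [ 0.16  0.49  0.33  1.69 -0.18  0.99  2.15]
```

View pics/c11.png

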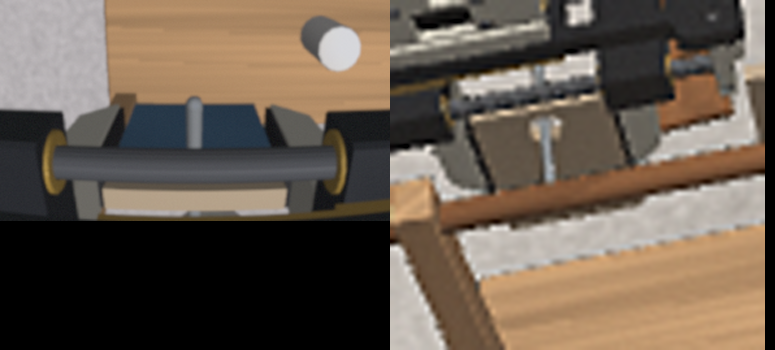

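>>> move_arm --pt "255 -0.4 0 0 0 0 0" --pt "255 -0.5 -0.05 0 0 0 0" --pt "255 -0.6 -0.28 0 0 0 0" --pt "255 -0.6 -0.28 0 0 0 0" --pt "255 0 0 0 0 0 0"

```text
time_s: 7.87
ee_pos: [0.5287, -0.282, 0.1867]
tcp_rot: [-1.571, -0.021, 0.021]
ft_force: [0.1, -0.1, -0.1]
gripper_width: 0.656
```

>>> move_arm --pt "255 -0.6 -0.28 0 0 0 0" --pt "255 -0.6 -0.28 0 0 0 0" --pt "255 -0.6 -0.28 0 0 0 0" --pt "255 -0.8 -0.38 0 0 0 0" --pt "255 -1.2 -0.6 0 0 0 0" --pt "255 -1.2 -0.6 0 0 0 0" --pt "255 -1.2 -0.6 0 0 0 0" --pt "255 0 0 0 0 0 0" --pt "255 0 0 0 0 0 0"

```text
time_s: 8.62
ee_pos: [0.4675, -0.2834, 0.2169]
tcp_rot: [-1.571, -0.023, 0.02]
ft_force: [0.3, -0.5, -0.4]
gripper_width: 0.654
```

```bash
python3 st.py; python3 - <<'E'
from h import *
from station import arm, optics, finder
import json
p=optics.camera_params("wrist"); json.dump({k:np.array(v).tolist() for k,v in p.items()},open("w6.json","w"))
im=optics.camera("wrist"); cv2.imwrite("pics/w6.png",im[:,:,::-1])
im2=optics.camera("scene"); cv2.imwrite("pics/s6.png",im2[:,:,::-1])
a=cv2.resize(im[150:320,170:470,::-1],None,fx=1.3,fy=1.3,interpolation=cv2.INTER_CUBIC)
b=cv2.resize(im2[140:240,170:270,::-1],None,fx=4,fy=4,interpolation=cv2.INTER_CUBIC); c=np.zeros((400,800,3),np.uint8); c[:a.shape[0],:a.shape[1]]=a; c[:,400:800]=b;cv2.imwrite("pics/c12.png",c)
E
```

```text
t 8.62 pos [ 0.4675 -0.2834  0.2169] xyaw 1.58 M [[1.0, 0.001, -0.028], [0.028, -0.0, 1.0], [0.001, -1.0, -0.0]] F [ 0.27 -0.45 -0.36] T [ 0.074 -0.06  -0.019] w 60.12 q [ 0.18  0.34  0.35  1.83 -0.14  1.    2.19]
```

View pics/c12.png

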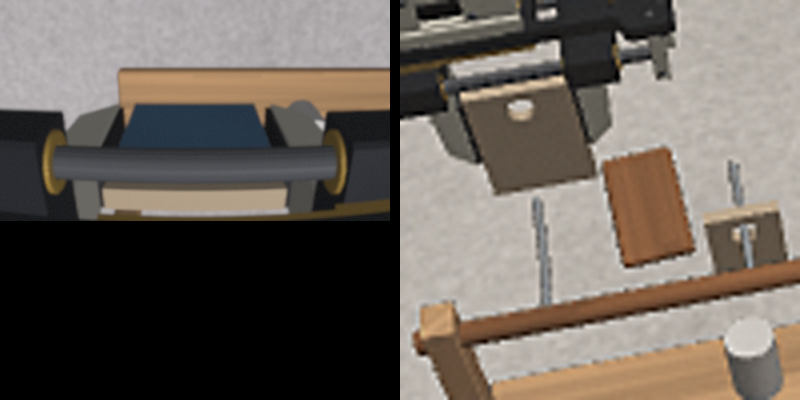

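```bash
python3 - <<'E'
import cv2
b=cv2.imread("pics/w6.png")
cv2.imwrite("pics/c13.png",cv2.resize(b[215:320,235:405],None,fx=4.5,fy=4.5,interpolation=cv2.INTER_CUBIC))
E
```

```text
(no output)
```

View pics/c13.png

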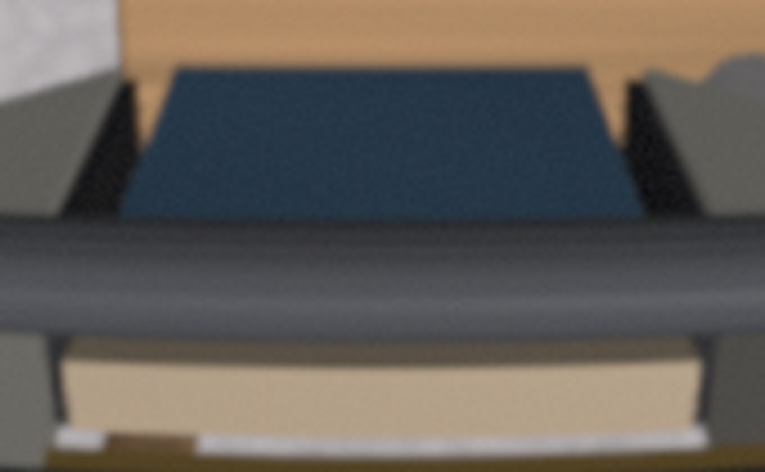

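```bash
cat > tilefit.py <<'E'
from h import *
import json,sys
from scipy.optimize import least_squares
def fit(p,px,pos,M):
    # tile frame x->tool x, y->tool z, z->-tool y
    B=np.array([[1,0,0],[0,0,-1],[0,1,0]],float) # columns: tile axes in tool
    T=[(-.004,-.03,-.04),(-.004,.03,-.04),(-.004,-.03,.04),(-.004,.03,.04),(.004,-.03,.04),(.004,.03,.04)]
    def f(th):
        r=[]
        Q=B@R.from_rotvec(th[3:]).as_matrix()
        for t,q in zip(T,px):
            X=pos+M@(th[:3]+Q@np.array(t)); r+=list(np.array(proj(p,X,True))-q)
        return np.array(r)
    s=least_squares(f,[.004,.012,0,0,0,0]); return s,f
if __name__=="__main__":
    p=json.load(open("w6.json"))
    px=[(235+u/4.5,215+v/4.5) for u,v in [(177,68),(588,68),(62,360),(703,360),(68,433),(697,436)]]
    pos=np.array([.4675,-.2834,.2169]); M=R.from_rotvec([-1.571,-.0225,.0215]).as_matrix()
    s,f=fit(p,px,pos,M); print((s.x[:3]*1000).round(1),np.degrees(s.x[3:]).round(2)); print(s.fun.round(1))
E
python3 tilefit.py
```

```text
[ 4.5  9.4 -0.2] [ 0.14 -0.82 -0.08]
[-0.1 -0.   0.2  0.2 -0.3  0.4  0.4  0.7  0.2 -0.4 -0.3 -0.8]
```

>>> move_arm --pt "255 0 0 1.5 0 0 0" --pt "255 0 0 3 0 0 0" --pt "255 0 0 3 0 0 0" --pt "255 0 0 3 0 0 0" --pt "255 0 0 3 0 0 0" --pt "255 0 0 3 0 0 0" --pt "255 0 0 3 0 0 0" --pt "255 0 0 3 0 0 0" --pt "255 0 0 3 0 0 0" --pt "255 0 0 3 0 0 0"

```text
time_s: 9.55
ee_pos: [0.46, 0.0036, 0.2159]
tcp_rot: [-1.571, -0.023, 0.023]
ft_force: [1.2, -0.5, -0.6]
gripper_width: 0.651
```

>>> move_arm --pt "255 0 0 3 0 0 0" --pt "255 0 0 3 0 0 0" --pt "255 0 0 3 0 0 0" --pt "255 0 0 3 0 0 0" --pt "255 0 0 3 0 0 0" --pt "255 0 0 3 0 0 0" --pt "255 0 0 2 0 0 0" --pt "255 0 0 1.5 0 0 0" --pt "255 0 0 0 0 0 0" --pt "255 0 0 0 0 0 0"

```text
time_s: 10.38
ee_pos: [0.4537, 0.2176, 0.2156]
tcp_rot: [-1.571, -0.024, 0.025]
ft_force: [0.9, -1.0, -1.4]
gripper_width: 0.648
```

>>> move_arm --pt "255 0 0 0 0 -3 0" --pt "255 0 0 0 0 -5 0" --pt "255 0 0 0 0 -4 0" --pt "255 0 0 0 0 -2.3 0" --pt "255 0 0 0 0 0 0" --pt "255 0 0 0 0 0 0" --pt "255 0 0 0 0 0 0"

```text
time_s: 10.97
ee_pos: [0.454, 0.216, 0.216]
tcp_rot: [-1.56, -0.216, 0.216]
ft_force: [-1.4, -1.0, -1.7]
gripper_width: 0.651
```

```bash
python3 st.py; python3 - <<'E'
from h import *
from station import arm, optics, finder
import json
p=optics.camera_params("wrist"); json.dump({k:np.array(v).tolist() for k,v in p.items()},open("w7.json","w"))
im=optics.camera("wrist"); cv2.imwrite("pics/w7.png",im[:,:,::-1])
im2=optics.camera("top"); cv2.imwrite("pics/t7.png",im2[:,:,::-1])
im2=optics.camera("scene"); cv2.imwrite("pics/s7.png",im2[:,:,::-1])
cv2.imwrite("pics/c14.png",cv2.resize(im2[80:260,340:500,::-1],None,fx=3.3,fy=3.3,interpolation=cv2.INTER_CUBIC))
print([(round(d["p"],2),np.round(d["at"],4).tolist()) for t in ("tile_center","tile") for d in finder.place_of("scene",t)])
E
```

```text
t 10.97 pos [0.454 0.216 0.216] xyaw 15.79 M [[0.962, -0.0, -0.272], [0.272, -0.0, 0.962], [-0.0, -1.0, -0.0]] F [-1.43 -0.97 -1.67] T [ 0.047  0.016 -0.028] w 59.88 q [-0.59  0.27  0.05  1.91 -0.01  0.97  1.31]
[(0.8, [0.46, 0.216, 0.2062]), (0.68, [0.5567, -0.1679, 0.1875]), (0.7, [0.5553, -0.1672, 0.1889]), (0.65, [0.4568, 0.2142, 0.2286])]
```

View pics/c14.png

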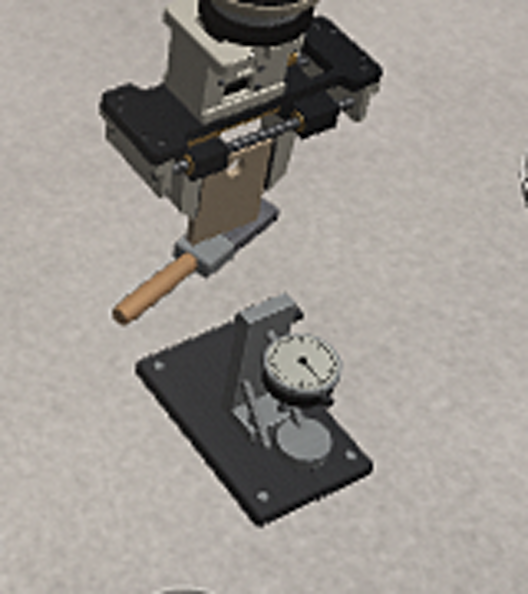

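View pics/t7.png

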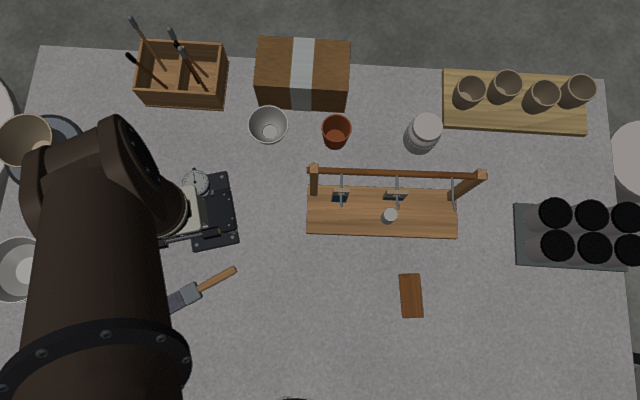

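View pics/w7.png

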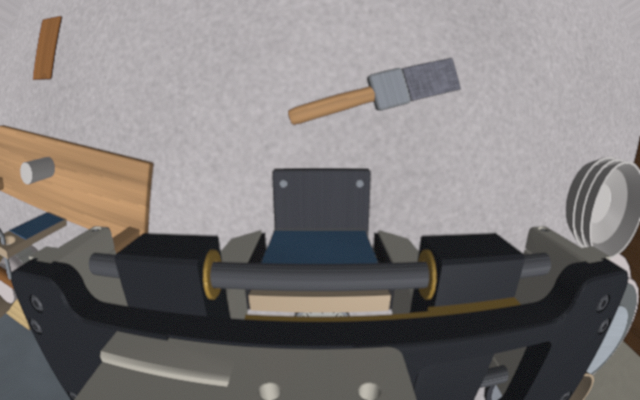

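```bash
python3 - <<'E'
import cv2
b=cv2.imread("pics/w7.png")
cv2.imwrite("pics/c15.png",cv2.resize(cv2.convertScaleAbs(b[155:245,255:390],alpha=1.5),None,fx=5.5,fy=5.5,interpolation=cv2.INTER_CUBIC))
E
```

```text
(no output)
```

View pics/c15.png

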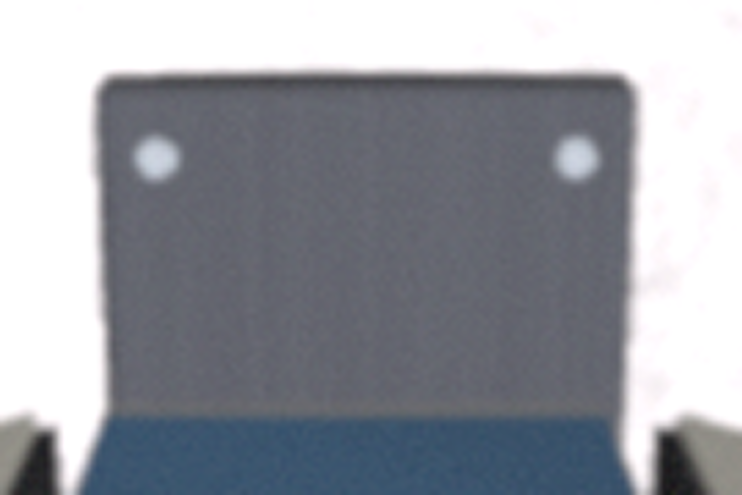

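```bash
python3 - <<'E'
from h import *
import json
p=json.load(open("w7.json")); pos=np.array([.454,.216,.216]); M=R.from_rotvec([-1.56,-.216,.216]).as_matrix()
f=lambda u,v,z:onz(p,255+u/5.5,155+v/5.5,z,True)
for n,(u,v) in dict(fl=(101,88),fr=(633,87),sl=(157,159),sr=(577,159),l2=(109,400),r2=(622,400)).items():
    X=f(u,v,.022); print(n,X.round(4),"tool",(M.T@(X-pos)).round(4))
for a,b in [((101,88),(633,87)),((157,159),(577,159))]:
    A,B=f(*a,.022),f(*b,.022); d=B-A; m=(A+B)/2; print(np.degrees(np.arctan2(-d[0],d[1])),np.linalg.norm(d),m)
    yaw=np.radians(15.85); o=A*.5+B*.5; print("seat if front edge:",o[:2]+.07*np.array([np.cos(yaw),np.sin(yaw)]))
E
```

```text
fl [0.4557 0.1635 0.022 ] tool [-0.0127  0.194  -0.051 ]
fr [0.4265 0.2656 0.022 ] tool [-0.013   0.194   0.0552]
sl [0.4667 0.1779 0.022 ] tool [ 0.0019  0.194  -0.0401]
sr [0.4437 0.2591 0.022 ] tool [0.0018 0.194  0.0443]
l2 [0.5196 0.1806 0.022 ] tool [ 0.0535  0.194  -0.0519]
r2 [0.4903 0.2843 0.022 ] tool [0.0535 0.194  0.0558]
15.953115568761243 0.10621702067938475 [0.4410568  0.21453454 0.022     ]
seat if front edge: [0.50839541 0.23365292]
15.83085946516852 0.08439521313582105 [0.4551925  0.21854313 0.022     ]
seat if front edge: [0.5225311  0.23766152]
```

>>> move_arm --pt "255 0 1.0 0.2 0 -0.1 0" --pt "255 0 1.5 0 0 0 0" --pt "255 0 1.5 0 0 0 0" --pt "255 0 1.5 0 0 0 0" --pt "255 0 1.5 0 0 0 0" --pt "255 0 1.2 0 0 0 0" --pt "255 0 0.9 0 0 0 0" --pt "255 0 0 0 0 0 0" --pt "255 0 0 0 0 0 0"

```text
time_s: 11.97
ee_pos: [0.453, 0.2186, 0.1246]
tcp_rot: [-1.56, -0.219, 0.221]
ft_force: [0.0, 0.1, 0.7]
gripper_width: 0.655
```

>>> move_arm --pt "255 0.5 0 0 0 0 0" --pt "255 0.8 0 0 0 0 0" --pt "255 0.8 0 0 0 0 0" --pt "255 0.5 0 0 0 0 0" --pt "255 0.3 0 0 0 0 0" --pt "255 0 0 0 0 0 0" --pt "255 0 0 0 0 0 0" --pt "255 0 0 0 0 0 0"

```text
time_s: 12.63
ee_pos: [0.4809, 0.2265, 0.125]
tcp_rot: [-1.56, -0.219, 0.22]
ft_force: [0.6, -0.6, -1.3]
gripper_width: 0.653
```

```bash
python3 st.py; python3 - <<'E'
from h import *
from station import arm, optics, finder
import json
p=optics.camera_params("wrist"); json.dump({k:np.array(v).tolist() for k,v in p.items()},open("w8.json","w"))
im=optics.camera("wrist"); cv2.imwrite("pics/w8.png",im[:,:,::-1])
im2=optics.camera("scene"); cv2.imwrite("pics/s8.png",im2[:,:,::-1])
cv2.imwrite("pics/c16.png",cv2.resize(im2[120:240,360:480,::-1],None,fx=5,fy=5,interpolation=cv2.INTER_CUBIC))
cv2.imwrite("pics/c17.png",cv2.resize(im[140:320,240:405,::-1],None,fx=3.3,fy=3.3,interpolation=cv2.INTER_CUBIC))
print([(t,round(d["p"],2),np.round(d["at"],4).tolist()) for t in ("tile_center","tile","tile_back","gauge_seat") for d in finder.place_of("scene",t)])
E
```

```text
t 12.63 pos [0.4809 0.2265 0.125 ] xyaw 16.04 M [[0.961, -0.0, -0.276], [0.276, -0.0, 0.961], [-0.0, -1.0, 0.0]] F [ 0.62 -0.65 -1.27] T [0.037 0.022 0.015] w 60.07 q [-0.57  0.42  0.04  1.94 -0.02  0.78  1.33]
[('tile_center', 0.53, [0.4864, 0.2271, 0.1145]), ('tile', 0.84, [0.4846, 0.2262, 0.14]), ('tile_back', 0.76, [0.4913, 0.2244, 0.1167]), ('gauge_seat', 0.63, [0.5051, 0.2354, 0.1147])]
```

View pics/c16.png

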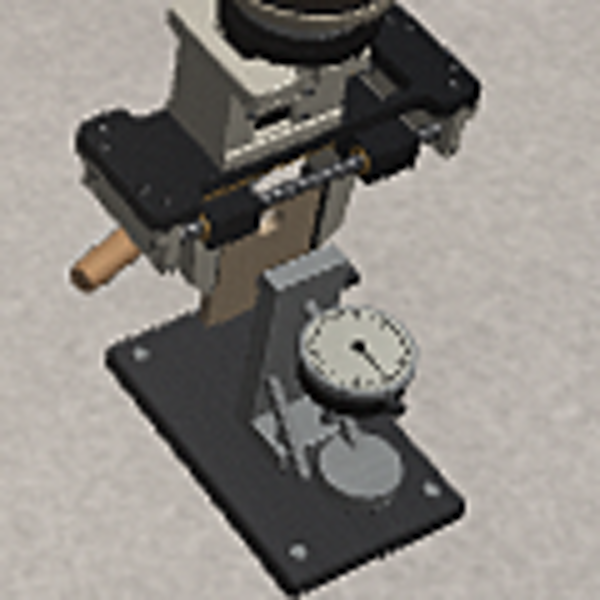

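View pics/c17.png

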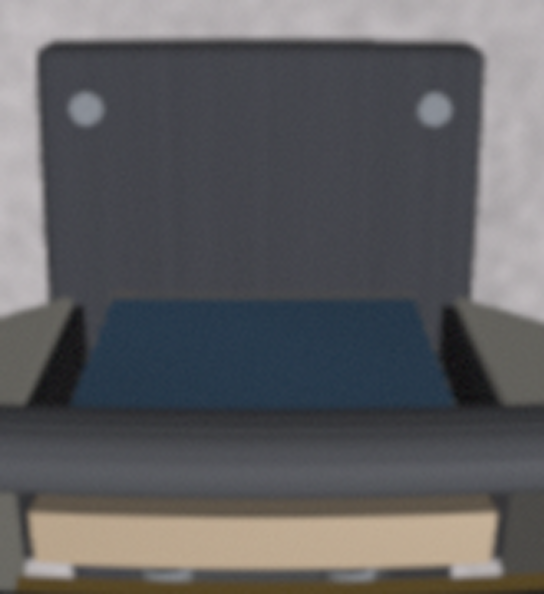

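>>> move_arm --pt "255 0.2 0 -0.06 0 0.1 0" --pt "255 0.3 0 0 0 0 0" --pt "255 0.3 0 0 0 0 0" --pt "255 0.2 0 0 0 0 0" --pt "255 0.2 0 0 0 0 0" --pt "255 0 0 0 0 0 0" --pt "255 0 0 0 0 0 0" --pt "255 0 0 0 0 0 0"

```text
time_s: 13.6
ee_pos: [0.4924, 0.2292, 0.1249]
tcp_rot: [-1.56, -0.218, 0.219]
ft_force: [-4.1, -1.3, 0.9]
gripper_width: 0.652
```

```bash
cat >> st.py <<'E'
print("F tool",(M.T@s["ft_force"]).round(2),"T tool",(M.T@s["ft_torque"]).round(3))
yaw=np.radians(15.9); n=np.array([np.cos(yaw),np.sin(yaw)]); l=np.array([-n[1],n[0]]); d=s["ee_pos"][:2]-np.array([.5078,.2333])
print("gauge: back along n from seat",round(1000*(d@n)+8.3,2),"lateral",round(1000*(d@l),2))
E
python3 st.py; sleep 0; python3 st.py | grep tool
```

```text
t 13.6 pos [0.4924 0.2292 0.1249] xyaw 15.94 M [[0.962, -0.001, -0.275], [0.275, -0.0, 0.962], [-0.001, -1.0, -0.0]] F [-4.1  -1.32  0.88] T [-0.221  0.778 -0.011] w 59.95 q [-0.56  0.44  0.04  1.91 -0.02  0.79  1.34]
F tool [-4.31 -0.88 -0.15] T tool [0.001 0.01  0.809]
gauge: back along n from seat -7.66 lateral 0.25
F tool [-4.31 -0.88 -0.15] T tool [0.001 0.01  0.809]
```

>>> move_arm --pt "255 0.15 0 0 0 0 0" --pt "255 0.15 0 0 0 0 0" --pt "255 0.15 0 0 0 0 0" --pt "255 0.1 0 0 0 0 0" --pt "255 0 0 0 0 0 0" --pt "255 0 0 0 0 0 0" --pt "255 0 0 0 0 0 0" --pt "255 0 0 0 0 0 0"

```text
time_s: 14.27
ee_pos: [0.4978, 0.2307, 0.1249]
tcp_rot: [-1.56, -0.218, 0.219]
ft_force: [-4.6, -1.4, 0.5]
gripper_width: 0.648
```

```bash
python3 st.py
```

```text
t 14.27 pos [0.4978 0.2307 0.1249] xyaw 15.94 M [[0.962, -0.001, -0.275], [0.275, -0.0, 0.962], [-0.001, -1.0, -0.0]] F [-4.61 -1.45  0.47] T [-0.261  1.157 -0.004] w 59.63 q [-0.56  0.45  0.04  1.9  -0.03  0.8   1.34]
F tool [-4.83 -0.47 -0.13] T tool [0.067 0.004 1.184]
gauge: back along n from seat -2.01 lateral 0.25
```

>>> move_arm --pt "255 0.05 0 0 0 0 0" --pt "255 0.05 0 0 0 0 0" --pt "255 0 0 0 0 0 0" --pt "255 0 0 0 0 0 0" --pt "255 0 0 0 0 0 0"

```text
time_s: 14.68
ee_pos: [0.4987, 0.231, 0.1248]
tcp_rot: [-1.56, -0.218, 0.219]
ft_force: [-5.6, -1.6, 0.4]
gripper_width: 0.652
```

```bash
python3 st.py
```

```text
t 14.68 pos [0.4987 0.231  0.1248] xyaw 15.94 M [[0.962, -0.001, -0.275], [0.275, -0.0, 0.962], [-0.001, -1.0, -0.0]] F [-5.6  -1.55  0.39] T [-0.322  1.136 -0.017] w 60.0 q [-0.56  0.45  0.04  1.9  -0.03  0.8   1.34]
F tool [-5.81 -0.38  0.04] T tool [0.003 0.017 1.18 ]
gauge: back along n from seat -1.1 lateral 0.26
```

>>> move_arm --pt "255 0.05 0 0 0 0 0" --pt "255 0 0 0 0 0 0" --pt "255 0 0 0 0 0 0" --pt "255 0 0 0 0 0 0"

```text
time_s: 15.02
ee_pos: [0.4991, 0.2311, 0.1249]
tcp_rot: [-1.56, -0.218, 0.219]
ft_force: [-5.3, -2.2, 1.4]
gripper_width: 0.651
```

>>> move_arm --pt "255 0.05 0 0 0 0 0" --pt "255 0 0 0 0 0 0" --pt "255 0 0 0 0 0 0" --pt "255 0 0 0 0 0 0"

```text
time_s: 15.35
ee_pos: [0.4992, 0.2311, 0.1248]
tcp_rot: [-1.56, -0.217, 0.22]
ft_force: [-6.5, -2.9, 2.5]
gripper_width: 0.653
```

```bash
python3 st.py;  python3 - <<'E'
from h import *
from station import arm, optics, finder
import json
p=optics.camera_params("wrist"); json.dump({k:np.array(v).tolist() for k,v in p.items()},open("w9.json","w"))
im=optics.camera("wrist"); cv2.imwrite("pics/w9.png",im[:,:,::-1])
im2=optics.camera("scene"); cv2.imwrite("pics/s9.png",im2[:,:,::-1])
cv2.imwrite("pics/c18.png",cv2.resize(im2[120:240,360:480,::-1],None,fx=5,fy=5,interpolation=cv2.INTER_CUBIC))
cv2.imwrite("pics/c19.png",cv2.resize(im[215:320,235:405,::-1],None,fx=4.5,fy=4.5,interpolation=cv2.INTER_CUBIC))
E
```

```text
t 15.35 pos [0.4992 0.2311 0.1248] xyaw 15.94 M [[0.962, -0.002, -0.275], [0.275, -0.001, 0.962], [-0.002, -1.0, -0.0]] F [-6.49 -2.86  2.53] T [-0.398  1.524 -0.043] w 60.09 q [-0.56  0.45  0.04  1.9  -0.03  0.8   1.34]
F tool [-7.03 -2.52 -0.97] T tool [0.035 0.042 1.574]
gauge: back along n from seat -0.53 lateral 0.25
```

View pics/c18.png

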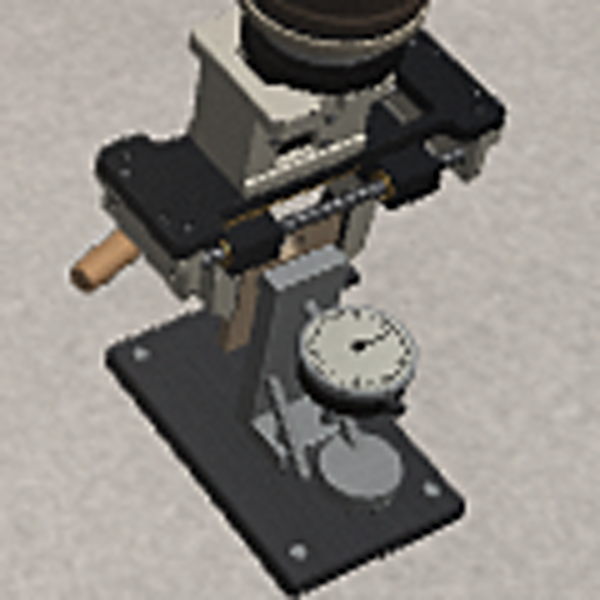

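View pics/c19.png

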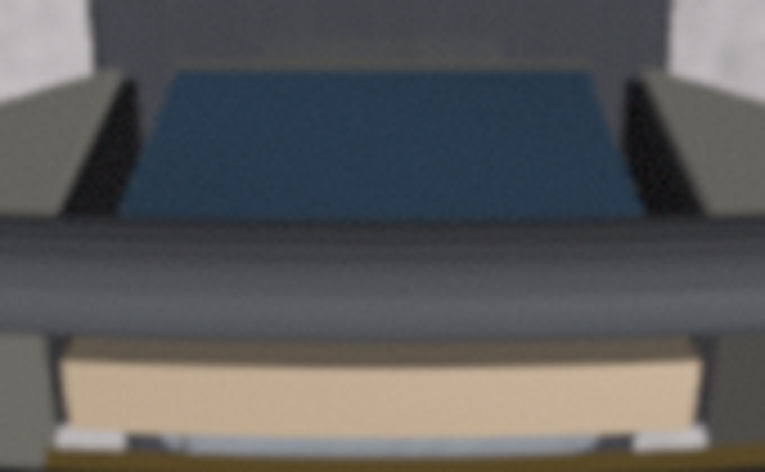

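```bash
python3 - <<'E'
import cv2, numpy as np
for n in (6,7,8,9):
    g=cv2.cvtColor(cv2.imread(f"pics/w{n}.png"),cv2.COLOR_BGR2GRAY).astype(float)
    b=cv2.imread(f"pics/w{n}.png").astype(float)
    # bottom edge: blue-red contrast
    br=(b[:,:,0]-b[:,:,2])[222:245,285:355].mean(1)
    i=np.where((br[:-1]<10)&(br[1:]>=10))[0]; 
    col=(b[:,:,0]-b[:,:,2])
    # half-crossing
    lo,hi=br.min(),br[-5:].mean(); k=np.argmax(br>(lo+hi)/2); r=222+k-1+((lo+hi)/2-br[k-1])/(br[k]-br[k-1])
    top=g[288:318,270:370].mean(1); d=np.diff(top)
    print(n,"bottom edge",round(r,2),"top rows",[(288+j,round(x,0)) for j,x in enumerate(top)][3:26:1])
E
```

```text
6 bottom edge 229.65 top rows [(291, np.float64(77.0)), (292, np.float64(81.0)), (293, np.float64(82.0)), (294, np.float64(82.0)), (295, np.float64(91.0)), (296, np.float64(120.0)), (297, np.float64(150.0)), (298, np.float64(162.0)), (299, np.float64(163.0)), (300, np.float64(163.0)), (301, np.float64(163.0)), (302, np.float64(163.0)), (303, np.float64(163.0)), (304, np.float64(163.0)), (305, np.float64(163.0)), (306, np.float64(163.0)), (307, np.float64(163.0)), (308, np.float64(163.0)), (309, np.float64(162.0)), (310, np.float64(162.0)), (311, np.float64(162.0)), (312, np.float64(162.0)), (313, np.float64(163.0))]
7 bottom edge 230.53 top rows [(291, np.float64(80.0)), (292, np.float64(83.0)), (293, np.float64(84.0)), (294, np.float64(85.0)), (295, np.float64(94.0)), (296, np.float64(124.0)), (297, np.float64(156.0)), (298, np.float64(169.0)), (299, np.float64(170.0)), (300, np.float64(169.0)), (301, np.float64(169.0)), (302, np.float64(169.0)), (303, np.float64(169.0)), (304, np.float64(169.0)), (305, np.float64(169.0)), (306, np.float64(169.0)), (307, np.float64(169.0)), (308, np
[... 694 characters left out ...]
(311, np.float64(152.0)), (312, np.float64(117.0)), (313, np.float64(90.0))]
9 bottom edge 230.42 top rows [(291, np.float64(83.0)), (292, np.float64(87.0)), (293, np.float64(88.0)), (294, np.float64(88.0)), (295, np.float64(98.0)), (296, np.float64(129.0)), (297, np.float64(163.0)), (298, np.float64(175.0)), (299, np.float64(176.0)), (300, np.float64(176.0)), (301, np.float64(176.0)), (302, np.float64(176.0)), (303, np.float64(176.0)), (304, np.float64(176.0)), (305, np.float64(176.0)), (306, np.float64(175.0)), (307, np.float64(175.0)), (308, np.float64(175.0)), (309, np.float64(175.0)), (310, np.float64(173.0)), (311, np.float64(166.0)), (312, np.float64(152.0)), (313, np.float64(143.0))]
```

```bash
cat > avg.py <<'E'
from h import *
from station import arm, optics
import sys
N=int(sys.argv[1]) if len(sys.argv)>1 else 12
L=[]
for i in range(N):
    s=arm.read_state(); M=R.from_rotvec(s["tcp_rot"]).as_matrix(); L.append(np.r_[M.T@s["ft_force"],M.T@s["ft_torque"],s["ee_pos"]*1000,M[2,0]*57.3,np.degrees(np.arctan2(M[1,0],M[0,0]))]); im=optics.camera("scene" if i%2 else "wrist")
L=np.array(L); m=L.mean(0); print("t",s["time_s"],"F",m[:3].round(2),"T",m[3:6].round(3),"+-",(L.std(0)[:6]/np.sqrt(N)).round(3),"pos",m[6:9].round(2),"pitch,yaw",m[9:].round(2),"lever",(m[5]/-m[0]).round(4))
E
python3 avg.py 14
python3 - <<'E'
import cv2, numpy as np
for n in (4,5,6,7,8,9):
    b=cv2.imread(f"pics/w{n}.png").astype(float)
    out=[]
    for c0,c1 in ((285,312),(335,355)):
        br=(b[:,:,0]-b[:,:,2])[222:245,c0:c1].mean(1)
        gr=np.diff(br); k=np.argmax(gr[:15]); out.append((222+k,br[k-1:k+4].round(0).tolist()))
    print(n,out)
E
```

```text
t 16.1 F [-7.26 -2.35 -0.12] T [ 0.016 -0.006  1.56 ] +- [0.125 0.112 0.161 0.009 0.006 0.008] pos [499.23 231.13 124.82] pitch,yaw [-0.1  15.95] lever 0.2148
4 [(np.int64(228), [-59.0, -37.0, -5.0, 23.0, 33.0]), (np.int64(228), [-59.0, -37.0, -5.0, 23.0, 31.0])]
5 [(np.int64(229), [-63.0, -44.0, -11.0, 21.0, 33.0]), (np.int64(230), [-44.0, -12.0, 21.0, 32.0, 32.0])]
6 [(np.int64(229), [-63.0, -43.0, -10.0, 21.0, 32.0]), (np.int64(229), [-62.0, -42.0, -10.0, 21.0, 32.0])]
7 [(np.int64(230), [5.0, 13.0, 26.0, 33.0, 34.0]), (np.int64(230), [5.0, 12.0, 25.0, 32.0, 32.0])]
8 [(np.int64(230), [5.0, 13.0, 26.0, 34.0, 35.0]), (np.int64(230), [5.0, 12.0, 25.0, 32.0, 33.0])]
9 [(np.int64(230), [0.0, 11.0, 27.0, 35.0, 35.0]), (np.int64(230), [0.0, 11.0, 26.0, 33.0, 34.0])]
```

>>> move_arm --pt "255 0.05 0 0 0 0 0" --pt "255 0 0 0 0 0 0" --pt "255 0 0 0 0 0 0" --pt "255 0 0 0 0 0 0"

```text
time_s: 16.48
ee_pos: [0.4993, 0.2311, 0.1248]
tcp_rot: [-1.56, -0.216, 0.221]
ft_force: [-8.0, -3.0, 4.4]
gripper_width: 0.65
```

```bash
python3 avg.py 14
```

```text
t 17.1333 F [-9.15 -4.55 -0.14] T [ 0.03  -0.003  1.938] +- [0.127 0.133 0.153 0.006 0.01  0.008] pos [499.25 231.13 124.8 ] pitch,yaw [-0.16 15.95] lever 0.2119
```

>>> move_arm --pt "255 0.05 0 0 0 0 0" --pt "255 0.05 0 0 0 0 0" --pt "255 0 0 0 0 0 0" --pt "255 0 0 0 0 0 0" --pt "255 0 0 0 0 0 0"

```text
time_s: 17.6
ee_pos: [0.4993, 0.2312, 0.1247]
tcp_rot: [-1.561, -0.215, 0.222]
ft_force: [-12.5, -4.3, 8.7]
gripper_width: 0.653
```

```bash
python3 avg.py 14
```

```text
t 18.25 F [-13.22  -7.63  -0.46] T [ 0.007 -0.013  2.702] +- [0.112 0.159 0.16  0.009 0.006 0.007] pos [499.28 231.15 124.75] pitch,yaw [-0.26 15.96] lever 0.2044
```

>>> move_arm --pt "255 0 -0.03 0 0 0 -0.3" --pt "255 0 0 0 0 0 0" --pt "255 0 0 0 0 0 0" --pt "255 0 0 0 0 0 0"

```text
time_s: 18.63
ee_pos: [0.4993, 0.2312, 0.1247]
tcp_rot: [-1.56, -0.219, 0.218]
ft_force: [-12.4, -2.5, 3.6]
gripper_width: 0.652
```

```bash
python3 avg.py 14
```

```text
t 19.2833 F [-11.77  -4.    -0.05] T [0.067 0.008 2.471] +- [0.142 0.163 0.15  0.006 0.005 0.007] pos [499.28 231.14 124.75] pitch,yaw [ 0.03 15.96] lever 0.2099
```

>>> move_arm --pt "255 0 -0.03 0 0 0 -0.3" --pt "255 0 0 0 0 0 0" --pt "255 0 0 0 0 0 0" --pt "255 0 0 0 0 0 0"

```text
time_s: 19.67
ee_pos: [0.4992, 0.2311, 0.1248]
tcp_rot: [-1.56, -0.223, 0.214]
ft_force: [-9.0, -2.8, 2.1]
gripper_width: 0.653
```

```bash
python3 avg.py 14
```

```text
t 20.3167 F [-10.3   -1.21   0.12] T [ 0.108 -0.005  2.362] +- [0.165 0.176 0.06  0.01  0.008 0.009] pos [499.23 231.12 124.77] pitch,yaw [ 0.32 15.96] lever 0.2292
```

>>> move_arm --pt "255 0.05 -0.01 0 0 0 0" --pt "255 0.05 -0.02 0 0 0 0" --pt "255 0 0 0 0 0 0" --pt "255 0 0 0 0 0 0" --pt "255 0 0 0 0 0 0"

```text
time_s: 20.78
ee_pos: [0.4993, 0.2312, 0.1248]
tcp_rot: [-1.56, -0.222, 0.216]
ft_force: [-11.8, -3.2, 1.6]
gripper_width: 0.653
```

```bash
python3 avg.py 14; python3 - <<'E'
from h import *
from station import arm, optics, finder
import json
p=optics.camera_params("wrist"); json.dump({k:np.array(v).tolist() for k,v in p.items()},open("w10.json","w"))
im=optics.camera("wrist"); cv2.imwrite("pics/w10.png",im[:,:,::-1])
b=im[:,:,::-1].astype(float); br=(b[:,:,0]-b[:,:,2])[222:245,285:355].mean(1); print(br[5:13].round(0))
b=cv2.imread("pics/w9.png").astype(float); br=(b[:,:,0]-b[:,:,2])[222:245,285:355].mean(1); print(br[5:13].round(0))
cv2.imwrite("pics/c20.png",cv2.resize(im[215:320,235:405,::-1],None,fx=4.5,fy=4.5,interpolation=cv2.INTER_CUBIC))
E
```

```text
t 21.4333 F [-13.06  -1.75   0.56] T [0.136 0.009 2.886] +- [0.125 0.131 0.14  0.006 0.008 0.007] pos [499.29 231.15 124.77] pitch,yaw [ 0.22 15.97] lever 0.2209
[ 2. -0.  4. 18. 30. 34. 35. 35.]
[ 3. -1. -0. 11. 26. 34. 34. 35.]
```

View pics/c20.png

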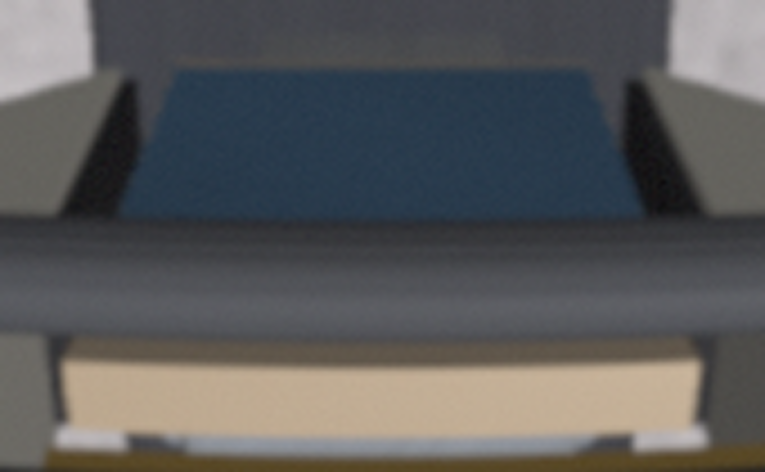

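>>> move_arm --pt "255 0.05 -0.01 0 0 0 0.15" --pt "255 0 0 0 0 0 0" --pt "255 0 0 0 0 0 0" --pt "255 0 0 0 0 0 0" --pt "255 0 0 0 0 0 0"

```text
time_s: 21.95
ee_pos: [0.4993, 0.2311, 0.1248]
tcp_rot: [-1.56, -0.219, 0.218]
ft_force: [-14.0, -4.5, 3.1]
gripper_width: 0.65
```

```bash
python3 avg.py 14; python3 - <<'E'
from h import *
from station import arm, optics, finder
s=optics.camera("scene"); cv2.imwrite("pics/s11.png",s[:,:,::-1])
print([(t,round(d["p"],2),np.round(d["at"],4).tolist()) for t in ("tile_center","tile","tile_back","gauge_seat") for d in finder.place_of("scene",t)])
cv2.imwrite("pics/c21.png",cv2.resize(s[120:240,360:480,::-1],None,fx=5,fy=5,interpolation=cv2.INTER_CUBIC))
im=optics.camera("wrist"); cv2.imwrite("pics/w11.png",im[:,:,::-1])
t=optics.camera("top"); cv2.imwrite("pics/t11.png",t[:,:,::-1])
E
```

```text
t 22.6 F [-14.56  -2.47   0.21] T [ 1.42e-01 -1.00e-03  3.12e+00] +- [0.094 0.135 0.138 0.01  0.009 0.008] pos [499.32 231.14 124.79] pitch,yaw [ 0.02 15.97] lever 0.2142
[('tile_center', 0.67, [0.5069, 0.2338, 0.1133]), ('tile_center', 0.49, [0.3603, -0.2429, -0.0011]), ('tile', 0.74, [0.5072, 0.2379, 0.1161]), ('tile', 0.45, [0.5041, 0.2295, 0.1411]), ('tile_back', 0.63, [0.5088, 0.2285, 0.1136]), ('tile_back', 0.53, [0.5717, 0.2639, 0.0206]), ('gauge_seat', 0.87, [0.508, 0.2343, 0.1182])]
```

View pics/c21.png

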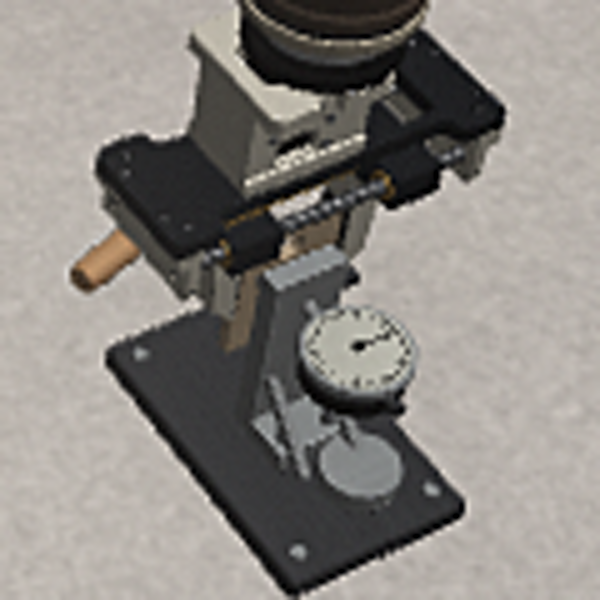

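View pics/s11.png

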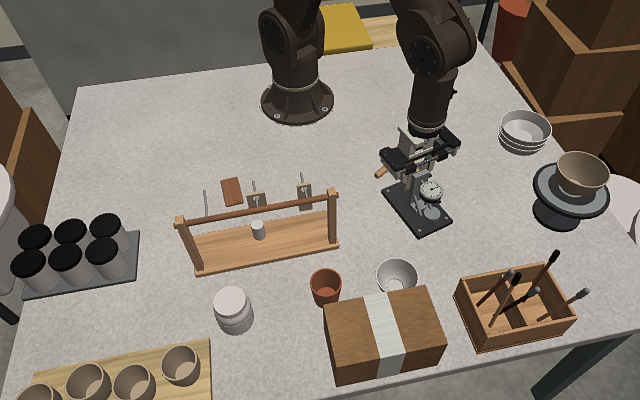

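View pics/w11.png

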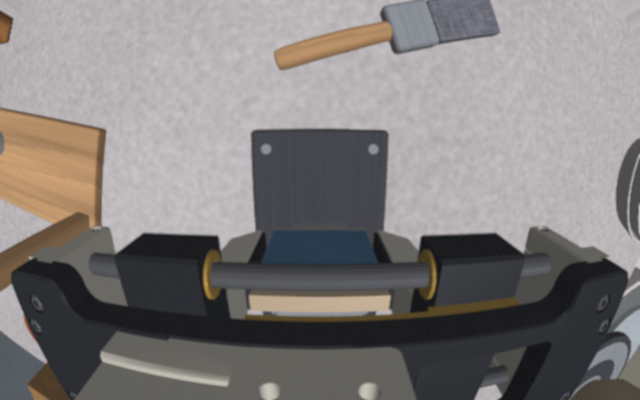

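>>> move_arm --pt "255 0 0 0 0 0 0" --pt "255 0 0 0 0 0 0" --pt "255 0 0 0 0 0 0" --pt "255 0 0 0 0 0 0" --pt "255 0 0 0 0 0 0" --pt "255 0 0 0 0 0 0"

```text
time_s: 23.5
ee_pos: [0.4993, 0.2311, 0.1248]
tcp_rot: [-1.561, -0.219, 0.219]
ft_force: [-13.4, -4.2, 2.6]
gripper_width: 0.65
```

```bash
python3 avg.py 10; python3 -c "
from station import arm
s=arm.read_state(); print(abs(s['qvel']).max(), s['gripper_width']*92)
print(arm.hand_in())"
```

```text
t 23.95 F [-14.74  -2.81   0.12] T [ 0.147 -0.009  3.118] +- [0.179 0.135 0.174 0.01  0.005 0.005] pos [499.31 231.14 124.79] pitch,yaw [ 0.02 15.97] lever 0.2116
0.002074296219612229 59.8731183359321
the job is handed in; nothing more can be done
None
```

I lifted the 60 mm tile off its hook, carried it to the gauge and pressed its back against the plunger until it stopped hard. I handed the job in at about 24 s, still gripping the tile and holding it steady.

**Last checks:**
- **Home:** the last forward commands pushed the force up to 14.7 N but moved the tile less than 0.1 mm. The plunger spring alone gives only 6 N, so the feet are carrying the rest. The dial needle swung away from its rest position.
- **Pose:** the gripper is tilted 0.02° and its yaw is 15.97°, against a measured gauge yaw of about 15.9°. From the measured positions the tile centre is within about 0.5 mm sideways and about 1 mm in height of the seat, but the calibration is only good to about 2 mm.
- **Grip:** the jaws are at 59.9 mm and the arm was still.
- **Everything else:** the final scene picture shows the other tiles and objects where they were.

**Less certain:**
- **Lower foot:** the turning force about vertical was near zero, so the two upper feet share the load evenly. The lower foot's share comes only from how the wrist torque shifted when I trimmed the tilt: roughly 2–3.5 N, give or take 1.5 N. I could not see the contact directly.
- **Tile turned in the grip:** it rotated about 0.2° between the pads as it squared up on the feet.
- **Upward force:** about 2.5–3 N remains on the tool, probably friction at the contact.
- **Detections:** some of the networks' last tile positions disagreed with each other by several millimetres because the tile was hidden, so I relied on the arm pose and force readings instead.

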